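# Hang a shelf bracket in the slotted upright and lock it

### The arm

A 6-joint arm with a two-finger parallel gripper is mounted at the origin on the work surface. World frame = base frame: x ahead of the robot, y to its left, z up, the work surface at z = 0. Lengths are in m, angles in rad, forces in N, time in s.
With the tool pointing down it reaches from about 0.35 to 0.975 m from the base axis. Payload 7.1 kg.
Tool frame: the origin (TCP) lies at the very end of the fingers, on their centre line; the grasp point (between the pads) lies 19 mm behind it; z points along the fingers, y is the line along which they close (so a half turn about z gives the same grasp; the last joint's range is limited). The gripper opens to 88 mm and grips with 3 to 60 N. Pads are 20 mm wide; open, the fingers measure 115 mm over their backs; the gripper's body (75 mm by 178 mm) begins 61 mm behind the grasp point.
Start: joints at [1.217, 0.423, 1.63, -0, 1.089, -0.019], TCP at [0.205, 0.59, 0.223] pointing down, gripper open.
Joint ranges: [-3, 3], [-0.9, 2.11], [0.09, 2.58], [-1.31, 4.45], [0.11, 2.69], [-2.54, 2.54]. Speed limits (rad/s): [2.39, 2.39, 3.01, 3.14, 3.14, 3.14].

### API

Orientations are given as a 3x3 rotation matrix whose columns are the frame's x, y, z axes.
In Python, from cell import sense, read_camera, finish_job gives the robot as it stands.
- The arm moves only by the tool apply_moves, never from a script. Its argument "increments" is a list of rows, each a list of 5 numbers: the finger opening in mm, from 0 to 87.8, then the shift along the tool's x, y, z in mm, then the turn about the tool's z in degrees. In form: [[grip, dx, dy, dz, yaw], ...]. A call has 1 to 12 rows; each row is the pose to reach, as a shift and turn from the pose commanded when the call began, along the tool's axes at that moment; what a row does not reach only later rows make up. A row lasts 1/8 s, in which the tool goes at most 62.5 mm and 10.7 degrees, less where a joint would pass 70% of its speed; a pose out of reach is approached as far as the arm can. A call with a gripper value outside its range is refused whole. The fingers move at their own pace and stop on an object; "squeeze" is the grip in N (left out, the last holds). Time passes only in rows, so rows that repeat a pose let the fingers close. It gives the time, the measured TCP pose, the force, the opening and the grip force at its end, in the units of the state.
- sense(): the state, without advancing time (a new reading comes with each control period).
- read_camera(name): name is "scene" or "top"; returns a dict with "color" (420x560x3 uint8, blue, green, red), "fx", "fy", "cx", "cy" (pixels), "world_from_camera" (4x4, takes a point from camera to world coordinates). Camera axes: x right, y up, looking along -z (the intrinsics and any distortion apply to the point x, -y, -z); pixel columns grow to the right and rows downward; lengths in m; the calibration is good to about 2 mm. A picture is of the moment at which its call begins. There is no depth.
- finish_job(): hands the job in; it is judged then, once.
The state is a dict: "time_s": time; "joint_pos": joint angles; "joint_vel": joint speeds; "joint_torque": joint torques, N m; "position": TCP position; "orientation": TCP orientation; "ft_force": force on the tool from outside, world axes, zero at the start; "torque": the same for the moment, N m; "gripper_width": finger opening in m; "gripper_force": force on a finger pad.
Only numpy, scipy, OpenCV 4.12 (cv2) and the standard library are available. Lean on these libraries where they do the work, as an engineer would, in place of code of your own. Each camera call takes 0.05 s, during which the arm holds its last target. There are 200 camera calls.

### The job

Take the grey shelf bracket out of the grooved wooden block, push its hook through the top slot of the slotted upright until the bracket's back lies against the strip, then press the bracket down until it drops past the sprung catch and is fully home, and let go. Be gentle: feel for the slot rather than forcing the hook against the strip, press no harder than the catch needs, and do not disturb the tin, the mallet and the offcut.

Things in the scene. Friction and masses are not known exactly. Their poses are not given: they have to be found in the camera images.
- upright: Fixed upright: dark steel strip 90 mm wide, 5 mm thick, 20 to 195 mm above the bench, on a timber frame open behind. Origin at bench level below the frame's centre line, in the plane of the strip's front face; +x level into the strip (the bracket's way in), y along its width, z up. The foot reaches x -15 to 115, y -85 to 85 mm. A contact force above 70 N on it counts as forcing.
- top_slot (a point): Nominal middle of the top slot (front face, 159.5 mm up; upright's axes). Three slots stand one above another, each 9.5 mm wide, 37 mm high; use only the top one (141 to 178 mm up). The strip is screwed on with side play: the true slot centre lies up to 10 mm left or right (y) of this point, unmeasured, to be seen or felt. The strip itself does not shift when touched.
- catch_mark (a point): Place of the spring catch behind the top slot (150 mm up, 20 mm behind the front face; upright's axes, same unknown y offset). Lowered gently onto the catch and let go, the bracket hangs there unlocked, drooping slightly, 6 to 11 mm above its locked height. A downward push of about 8 to 15 N on the bracket's top near the flange drives it past; the catch snaps over the hook and the bracket stops hard, locked.
- bracket: Grey steel shelf bracket, about 0.25 kg. Origin: centre of the lower edge of its back flange's rear face; +x out of the back (into the upright), z up. Flange y -16 to 16, z 0 to 64, x -4 to 0 mm. Arm: upright plate 8 mm thick, x -125 to -4, z 14 to 64, with a 10 mm high stop on top at its free end. Centre of mass near x -56, z 39. Locked, its origin is 95 mm above the bench, upright x -1 to 0.
- grip (a point): Good place to hold the bracket: x -60, y 0, z 51 mm in the bracket's frame, 13 mm below the arm's top edge; squeeze the plate's two sides (8 mm) from above.
- hook (a point): Centre of the neck of the bracket's hook, x 6, z 52 mm in its frame. Hook 6 mm thick: neck z 46 to 58, x 0 to 13; lip hanging from it z 29 to 46, x 6 to 13; 3 mm high tooth at z 46 to 49 out to x 18. It goes level through the top slot while the bracket's origin is 112 to 120 mm above the bench, until the flange touches the strip; the lip then drops behind the strip.
- block: Wooden block fixed to the bench, 85 mm long (x), 80 mm wide, 58 mm high; origin at the centre of its underside. Groove along x, 9.6 mm wide, 18 mm deep. The bracket stands in it, arm along x, flange past the +x end; the top 32 mm of the arm plate stand out.
- tin: Bystander: round jar, 64 mm across, 75 mm high, loose; origin at the centre of its underside.
- mallet: Bystander: wooden carver's mallet standing on its head, 76 mm across, 206 mm high, loose; origin at the centre of its underside.
- offcut: Bystander: loose wood offcut, 130 x 50 x 35 mm; origin at the centre of its underside.
Mind the look-alikes: they are no part of the job. Several things have the shape of the bracket; the one meant has the colours described above.

How it is judged:
On the way:
1. the hook is through the top slot with the bracket's back against the strip (within 4 mm), still more than 4 mm above its locked height (x of bracket in the frame of upright between -0.004 and 0.004 m and z of bracket in the frame of upright between 0.099 and 0.123 m and angle between the x axis of bracket and the x axis of upright, either way round below 0.09 rad and angle between bracket's own z axis and vertical below 0.09 rad), for 0.1 s.
At the end, for the whole second after the job is handed in: The bracket hangs at rest in the top slot, locked: its origin 92 to 97.7 mm above the bench, its back against the strip (upright-frame x between -4 and 3 mm, y within 14 mm), upright and square to the strip within 0.09 rad; let go (x of bracket in the frame of upright between -0.004 and 0.003 m and z of bracket in the frame of upright between 0.092 and 0.0977 m and y of bracket in the frame of upright between -0.014 and 0.014 m and linear speed of bracket below 0.02 m/s and angle between the x axis of bracket and the x axis of upright, either way round below 0.09 rad and angle between bracket's own z axis and vertical below 0.09 rad); the robot touches nothing.
It fails at once if a contact force of more than 70 N on the upright (contact force between upright and anything else above 70 N).
It fails at once if a bystander (tin, mallet, offcut) pushed more than 20 mm (distance of any of tin, mallet, offcut from where it was at the start of the episode above 0.02 m).
It also fails if it takes over 72 s, if anything falls off the work surface, if the arm or the gripper's body presses on something with over 40 N, if the wrist force passes 120 N, or if a joint passes its speed limit or range.

## Working session

There is one attempt and no reset: what is moved stays moved. The work goes in short steps, Python scripts to look and compute and a tool call to move; the robot and the scene stay as the last step left them, time stands still between calls to the robot, and variables do not carry over. Pictures are saved under pics/ and viewed, at most 10 in all, crops included, and the job is handed in when it is done.

Besides the shell and the picture viewer there is one more tool, called by a JSON object that holds its "op" and its "data". apply_moves: Moves the arm, as the interface text tells. Its arguments: {"type":"object","properties":{"increments":{"type":"array","items":{"type":"array","items":{"type":"number"}}},"squeeze":{"type":"number"}},"required":["increments"]}

```bash
mkdir -p pics; cat > h.py <<'E'
import numpy as np, cv2
from cell import sense, read_camera, finish_job
def ray(c,u,v):
    T=np.array(c["world_from_camera"]); d=T[:3,:3]@np.array([(u-c["cx"])/c["fx"],-(v-c["cy"])/c["fy"],-1.]); return T[:3,3],d
def onz(c,u,v,z):
    o,d=ray(c,u,v); return o+d*(z-o[2])/d[2]
def proj(c,p):
    T=np.array(c["world_from_camera"]); q=T[:3,:3].T@(np.array(p)-T[:3,3]); return np.array([c["cx"]-c["fx"]*q[0]/q[2], c["cy"]+c["fy"]*q[1]/q[2]])
def tri(c1,p1,c2,p2):
    o1,d1=ray(c1,*p1);o2,d2=ray(c2,*p2);t=np.linalg.lstsq(np.c_[d1,-d2],o2-o1,rcond=None)[0]
    a,b=o1+t[0]*d1,o2+t[1]*d2; return (a+b)/2,np.linalg.norm(a-b)
E
python3 - <<'E'
from h import *
ims=[]
for n in("scene","top"):
    c=read_camera(n); cv2.imwrite(f"pics/{n}0.png",c["color"]); print(n,c["fx"],c["fy"],c["cx"],c["cy"],np.round(c["world_from_camera"],4).tolist(),[k for k in c])
s=sense();print(s["position"],np.round(s["orientation"],3),s["ft_force"],s["time_s"])
E
```

```text
scene 496.9080599930912 496.9080599930912 276.02268782355196 209.65810708147964 [[-0.6832, -0.3882, 0.6186, 1.359], [0.7299, -0.3894, 0.5618, 0.7353], [0.0228, 0.8353, 0.5493, 0.8274], [0.0, 0.0, 0.0, 1.0]] ['color', 'fx', 'fy', 'cx', 'cy', 'world_from_camera']
top 536.3119307138124 536.3119307138124 268.21684233803035 206.92086942332224 [[0.0129, 0.9976, -0.0682, 0.4681], [-0.9999, 0.0127, -0.003, -0.0047], [-0.0021, 0.0682, 0.9977, 1.2248], [0.0, 0.0, 0.0, 1.0]] ['color', 'fx', 'fy', 'cx', 'cy', 'world_from_camera']
[0.20513213 0.58984226 0.22199253] [[-0.944  0.329 -0.   ]
 [ 0.329  0.944 -0.001]
 [ 0.    -0.001 -1.   ]] [-0.17419664  0.43602784 -0.6535251 ] 0.1
```

View pics/scene0.png

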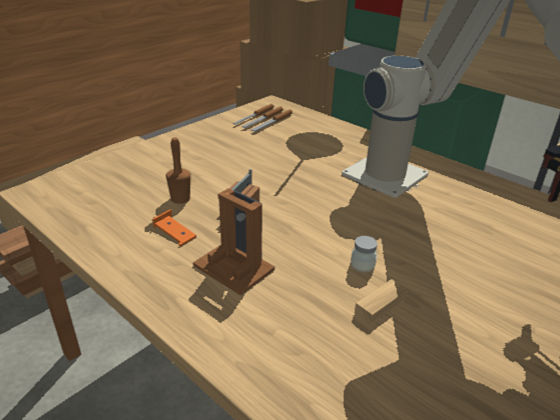

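View pics/top0.png

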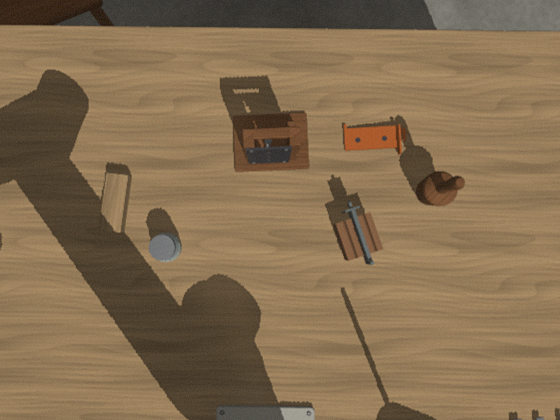

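```bash
python3 - <<'E'
from h import *
t=cv2.imread("pics/top0.png")
a=cv2.resize(t[95:275,222:392],None,fx=3.3,fy=3.3,interpolation=cv2.INTER_CUBIC)
cv2.imwrite("pics/crop1.png",a)
E
```

```text
(no output)
```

View pics/crop1.png

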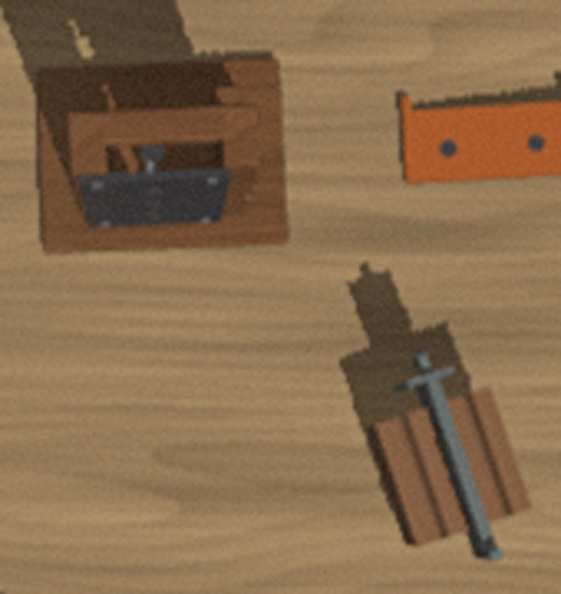

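```bash
cat > m.py <<'E'
from h import *
c=read_camera("top"); im=c["color"].astype(float); im=cv2.GaussianBlur(im,(0,0),0.7)
g=((im[...,0]-im[...,2])>-4).astype(np.uint8)
def comp(x0,x1,y0,y1):
    m=np.zeros_like(g); m[y0:y1,x0:x1]=g[y0:y1,x0:x1]
    n,l,s,_=cv2.connectedComponentsWithStats(m); k=1+np.argmax(s[1:,4]); return (l==k)
b=comp(325,392,195,275); s=comp(235,305,130,172)
for v in range(140,168): 
    r=np.flatnonzero(s[v]); print(v,r.min() if len(r) else None,r.max() if len(r) else None,end="; ")
print()
for v in range(198,270):
    r=np.flatnonzero(b[v]); 
    if len(r): print(v,r.min(),r.max(),end="; ")
print()
# bracket arm centerline at z (top of arm) = block 58-18+50=0.090 
rows=[(v,np.flatnonzero(b[v]).mean()) for v in range(214,258) if b[v].any()]
p=np.polyfit(*zip(*rows),1); 
P=np.array([onz(c,np.polyval(p,v),v,0.090)[:2] for v in(214,257)]); d=P[0]-P[1]; print("arm pts",P,"yaw",np.degrees(np.arctan2(d[1],d[0])))
E
python3 m.py; python3 - <<'E'
from h import *
c=read_camera("top"); f=3.3
# crop->full px
def q(x,y,z): return onz(c,222+(x+.5)/f-.5,95+(y+.5)/f-.5,z)
for n,x,y,z in[("flangeL",400,387,.09),("flangeR",455,371,.09),("stop",487,555,.1),("hooktip",421,357,.084),("stripTL",79,178,.195),("stripTR",230,170,.195),("stripBL",93,227,.02),("stripBR",219,222,.02),("footNL",45,252,.02),("footNR",288,240,.02),("footFL",38,68,.02),("footFR",275,55,.02)]: print(n,q(x,y,z).round(4))
E
```

```text
140 266 268; 141 266 270; 142 267 269; 143 267 268; 144 267 268; 145 267 268; 146 267 269; 147 267 290; 148 257 290; 149 250 289; 150 247 289; 151 250 289; 152 253 289; 153 252 288; 154 254 288; 155 254 288; 156 257 288; 157 255 287; 158 253 287; 159 254 287; 160 254 286; 161 253 269; 162 None None; 163 None None; 164 None None; 165 None None; 166 None None; 167 None None; 
202 349 349; 203 349 350; 204 349 351; 205 349 351; 206 350 351; 207 350 351; 208 350 354; 209 350 354; 210 347 354; 211 346 354; 212 350 354; 213 351 355; 214 351 355; 215 352 355; 216 352 355; 217 352 356; 218 353 356; 219 353 356; 220 353 357; 221 354 357; 222 354 357; 223 354 357; 224 355 358; 225 355 358; 226 356 359; 227 356 359; 228 356 360; 229 357 360; 230 357 360; 231 357 360; 232 358 361; 233 358 361; 234 358 362; 235 359 362; 236 359 362; 237 360 363; 238 360 363; 239 360 363; 240 360 364; 241 361 364; 242 361 364; 243 362 364; 244 362 365; 245 362 365; 246 363 366; 247 363 366; 248 363 366; 249 364 367; 250 364 367; 251 364 367; 252 365 368; 253 365 368; 254 365 368; 255 365 369; 256 365 369; 257 366 369; 258 367 369; 259 368 369; 260 368 370; 261 368 371; 262 368 372; 263 371 372; 
arm pts [[ 0.53294333 -0.18111057]
 [ 0.44262055 -0.21251372]] yaw 19.171383980042904
flangeL [ 0.5371 -0.1596  0.09  ]
flangeR [ 0.5478 -0.1949  0.09  ]
stop [ 0.4308 -0.2136  0.1   ]
hooktip [ 0.557  -0.1739  0.084 ]
stripTL [0.6513 0.0437 0.195 ]
stripTR [ 0.6572 -0.045   0.195 ]
stripBL [0.6486 0.0418 0.02  ]
stripBR [ 0.6532 -0.0446  0.02  ]
footNL [0.6309 0.0744 0.02  ]
footNR [ 0.6413 -0.0921  0.02  ]
footFL [0.7588 0.0815 0.02  ]
footFR [ 0.7699 -0.0821  0.02  ]
```

The top view shows what could be taken for the bracket: the grey bracket standing in the block at about (360,232), the orange look-alike lying at (372,137), and tools at (515,415). I choose the grey one. The crop confirms it: flange at (352,209) and stop at (370,262). The strip is about 7 mm to +y of the frame centre.

{"op": "apply_moves", "data": {"increments": [[50,-529,-647,0,141],[50,-529,-647,0,141],[50,-529,-647,0,141],[50,-529,-647,0,141],[50,-529,-647,0,141],[50,-529,-647,0,141],[50,-529,-647,0,141],[50,-529,-647,0,141],[50,-529,-647,0,141],[50,-529,-647,0,141],[50,-529,-647,0,141],[50,-529,-647,0,141]], "squeeze": 20}}

```text
time_s: 1.7
position: [0.4633, -0.1163, 0.2228]
orientation: [[0.852, 0.523, 0.001], [0.523, -0.852, 0.0], [0.0, 0.0, -1.0]]
ft_force: [1.2, 1.3, 0.4]
gripper_width: 0.0499
gripper_force: 0.0
```

```bash
python3 - <<'E'
from h import *
s=sense(); R=np.array(s["orientation"]);p=np.array(s["position"]);print(s["time_s"],p,R.round(3).tolist(),np.degrees(np.arctan2(R[1,0],R[0,0])),s["joint_pos"],s["ft_force"])
c=read_camera("top")
for z,u,v in[(.15,268.1,142.6),(.15,267.5,144),(.15,268,155)]: print(onz(c,u,v,z))
sl=c["color"][146:162,258:282].astype(int).sum(2); print(sl)
E
```

```text
1.7 [ 0.46332575 -0.11630188  0.2228413 ] [[0.852, 0.523, 0.001], [0.523, -0.852, 0.0], [0.0, 0.0, -1.0]] 31.517993912335502 [-2.70966222e-01  2.05351232e-01  1.94715664e+00  2.18863217e-04
  9.88551809e-01  7.49617100e-01] [1.23412041 1.3018341  0.3843228 ]
[6.72152667e-01 4.23169679e-04 1.50000000e-01]
[0.66927253 0.00160119 0.15      ]
[6.46810482e-01 2.98724804e-04 1.50000000e-01]
[[152 173 152 163 149 144 152 151 171 158 185 162 173 148 129 150 152 153
  128 149 133 138 138 134]
 [131 125 135 146 131 134 144 137 141 137 163 136 122 148 133 108 135 112
  133 117 143 146 141 109]
 [129 134 154 124 147 126 127 136 138 131 124 133 140 113 125 146 141 128
  149 137 129 121 124 112]
 [135 128 134 126 126 132 118 134 112 129 133 100 144 113 126 127 110 125
  115 121 123 116 142 117]
 [111 107 123 124 117  81 115 121 126 102 116  97 106 116 111 115 112  98
  107  77 117  76 104 111]
 [148 129  92 107  99 102  74 120 112 143 133 114 137 119 107  84 105 123
  113 118 103 118 112 117]
 [161 159 137 149 135 140 141 119 110 129 141 128 139 142 116 107  93 104
  112 110 105 116 125 105]
 [169
[... 204 characters left out ...]
73 159 199 181 167 165 118 102 119 135 134 141 112 129 124 112 111
   92 104 114 103 126 123]
 [181 189 174 161 153 155 132 110 124 143 148 152 142 123  84 105 121 105
  116 120 120 108 130  95]
 [144 148 121 115  91 127 116 104 126 122 120 115 132 124 124 112 107 108
  135 100 116 106 125 114]
 [115 122 116 109 127 121 106 116 126 134 134 143 121 122 120 119 132 123
  134 116 118 107 117 118]
 [107 141 146  97 128 106  91 112 124 149 123 148 133 111 110 101 129 118
  157 151 144 159 138 114]
 [134 115 132 128 119 107 121 102 124 148 137 150 127 114 123 119 112 129
  146 144 160 195 178 159]
 [ 95 132 156 161 135 105 109 126 120 126 140 120 118 110 111 107  88 119
  159 155 151 181 182 175]]
```

{"op": "apply_moves", "data": {"increments": [[50,-17,82,60,12],[50,-17,82,60,12],[50,-17,82,60,12],[50,-17,82,60,12],[50,-17,82,60,12]]}}

```text
time_s: 2.38
position: [0.492, -0.1918, 0.1636]
orientation: [[0.94, 0.342, 0.001], [0.342, -0.94, -0.0], [0.001, 0.001, -1.0]]
ft_force: [-1.0, -0.6, -0.3]
gripper_width: 0.0498
gripper_force: 0.0
```

```bash
python3 - <<'E'
from h import *
s=sense(); R=np.array(s["orientation"]);p=np.array(s["position"]);yaw=np.degrees(np.arctan2(R[1,0],R[0,0]));print(p,yaw,s["ft_force"])
L=np.array([.4426206,-.2125137]);d=np.array([np.cos(np.radians(19.17)),np.sin(np.radians(19.17))])
g=np.array([.492,0]);t=(.492-L[0])/d[0]; g=L+t*d
w=np.r_[g,0.062]-p; print(g,R.T@w*1000)
c=read_camera("scene"); im=c["color"]; u,v=proj(c,[.52,-.185,.1]).astype(int);print(u,v)
cv2.imwrite("pics/s1.png",cv2.resize(im[v-75:v+55,u-80:u+60],None,fx=4,fy=4,interpolation=cv2.INTER_CUBIC))
E
```

```text
[ 0.49197382 -0.19178036  0.16360916] 19.984367239785097 [-0.97217913 -0.56064606 -0.3115637 ]
[ 0.492      -0.19534696] [ -1.28219385   3.2907226  101.61038381]
236 183
```

View pics/s1.png

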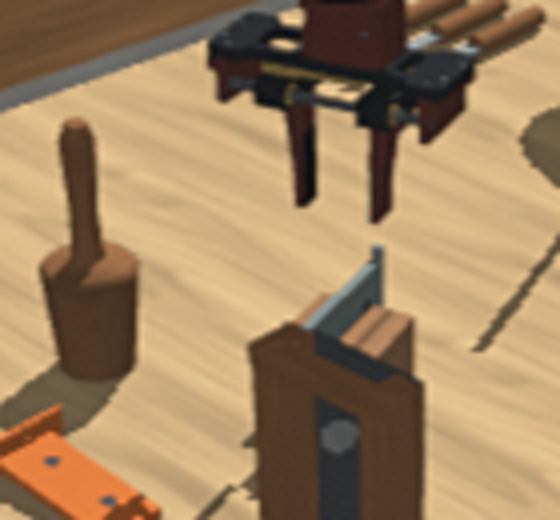

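The crop shows the open fingers, at about (305,200) and (380,220), straddling the line of the grey arm, with the mallet well clear.

{"op": "apply_moves", "data": {"increments": [[50,-1,3,40,1],[50,-1,3,80,1],[50,-1,3,101,1],[50,-1,3,101,1],[50,-1,3,101,1]]}}

```text
time_s: 3.05
position: [0.4927, -0.1958, 0.0629]
orientation: [[0.946, 0.325, 0.002], [0.325, -0.946, -0.001], [0.001, 0.001, -1.0]]
ft_force: [-0.3, -0.4, 0.5]
gripper_width: 0.0496
gripper_force: 0.0
```

{"op": "apply_moves", "data": {"increments": [[14,0,0,0,0],[14,0,0,0,0],[14,0,0,0,0],[14,0,0,0,0],[6,0,0,0,0],[6,0,0,0,0],[6,0,0,0,0]], "squeeze": 5}}

```text
time_s: 3.92
position: [0.4923, -0.1967, 0.0617]
orientation: [[0.946, 0.324, 0.001], [0.324, -0.946, -0.001], [0.001, 0.001, -1.0]]
ft_force: [0.8, -5.5, -1.6]
gripper_width: 0.0085
gripper_force: 4.9
```

{"op": "apply_moves", "data": {"increments": [[6,0,1,0,0],[6,0,1,0,0],[6,0,1,0,0]]}}

```text
time_s: 4.3
position: [0.4925, -0.1971, 0.0616]
orientation: [[0.946, 0.324, 0.0], [0.324, -0.946, -0.0], [0.0, 0.001, -1.0]]
ft_force: [0.7, -3.7, -4.0]
gripper_width: 0.008
gripper_force: 5.0
```

{"op": "apply_moves", "data": {"increments": [[4,0,0,0,0],[4,0,0,0,0],[4,0,0,0,0],[4,0,0,0,0]], "squeeze": 45}}

```text
time_s: 4.8
position: [0.4925, -0.1972, 0.0616]
orientation: [[0.946, 0.325, 0.001], [0.325, -0.946, -0.001], [0.0, 0.001, -1.0]]
ft_force: [1.9, -5.5, -4.2]
gripper_width: 0.0076
gripper_force: 45.0
```

{"op": "apply_moves", "data": {"increments": [[4,0,0,-10,0],[4,0,0,-25,0],[4,0,0,-45,0],[4,0,0,-70,0],[4,0,0,-95,0],[4,0,0,-95,0],[4,0,0,-95,0],[4,0,0,-95,0]]}}

```text
time_s: 5.8
position: [0.4913, -0.1963, 0.1554]
orientation: [[0.946, 0.324, -0.002], [0.324, -0.946, 0.001], [-0.002, -0.002, -1.0]]
ft_force: [-0.6, -0.1, -3.1]
gripper_width: 0.0081
gripper_force: 45.0
```

```bash
python3 - <<'E'
from h import *
c=read_camera("top"); im=c["color"]
s=sense(); p=s["position"]; R=np.array(s["orientation"]);print(p,s["ft_force"],s["torque"],s["gripper_width"],np.degrees(np.arctan2(R[1,0],R[0,0])))
a=cv2.resize(im[95:275,222:392],None,fx=3.3,fy=3.3,interpolation=cv2.INTER_CUBIC)
c=read_camera("scene"); im=c["color"]; u,v=proj(c,[.52,-.185,.17]).astype(int);print(u,v)
b=cv2.resize(im[v-60:v+60,u-55:u+55],None,fx=4.95,fy=4.95,interpolation=cv2.INTER_CUBIC)
b=cv2.resize(b,(544,594)); o=np.hstack([a,b]); o=cv2.resize(o,(800,int(800*o.shape[0]/o.shape[1]))); cv2.imwrite("pics/lift.png",o)
E
```

```text
[ 0.49146871 -0.19638417  0.15551812] [ 0.87461572  0.26662569 -3.03098377] [-0.04977004  0.14175971 -0.0197883 ] 0.007739819057859024 18.90347302138323
235 161
```

View pics/lift.png

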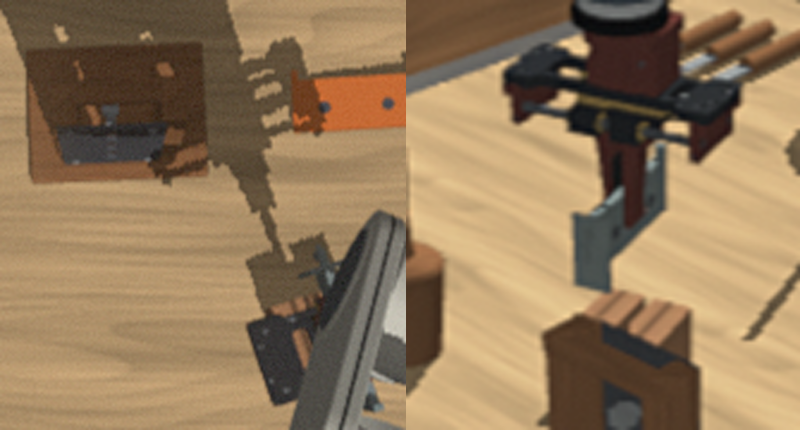

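The bracket is held level and clear of the block: flange at about (590,250) in the right half, hook at (322,265) in the left half. Next I move it in front of the slot.

{"op": "apply_moves", "data": {"increments": [[4,20,-33,3,4],[4,45,-72,3,8],[4,70,-112,3,12],[4,90,-145,3,15],[4,102,-164,3,15.2],[4,102,-164,3,15.2],[4,102,-164,3,15.2],[4,102,-164,3,15.2]]}}

```text
time_s: 6.9
position: [0.5353, -0.0095, 0.1535]
orientation: [[0.998, 0.063, -0.0], [0.063, -0.998, -0.0], [-0.0, 0.0, -1.0]]
ft_force: [0.6, -0.4, -2.9]
gripper_width: 0.0079
gripper_force: 45.0
```

```bash
python3 - <<'E'
from h import *
c=read_camera("top"); im=c["color"]
s=sense(); p=s["position"]; R=np.array(s["orientation"]);print(p,s["ft_force"],np.degrees(np.arctan2(R[1,0],R[0,0])))
a=cv2.resize(im[125:215,225:315],None,fx=5.5,fy=5.5,interpolation=cv2.INTER_CUBIC)
c=read_camera("scene"); im=c["color"]; u,v=proj(c,[.63,-.0,.15]).astype(int);print(u,v)
b=cv2.resize(im[v-50:v+50,u-35:u+35],(350,495),interpolation=cv2.INTER_CUBIC)
o=np.hstack([a,b]); o=cv2.resize(o,(800,int(800*o.shape[0]/o.shape[1]))); cv2.imwrite("pics/front.png",o);print(o.shape)
E
```

```text
[ 0.53536356 -0.00948765  0.15356787] [ 0.3500043  -0.03993377 -3.439284  ] 3.6313239328624105
254 208
(468, 800, 3)
```

View pics/front.png

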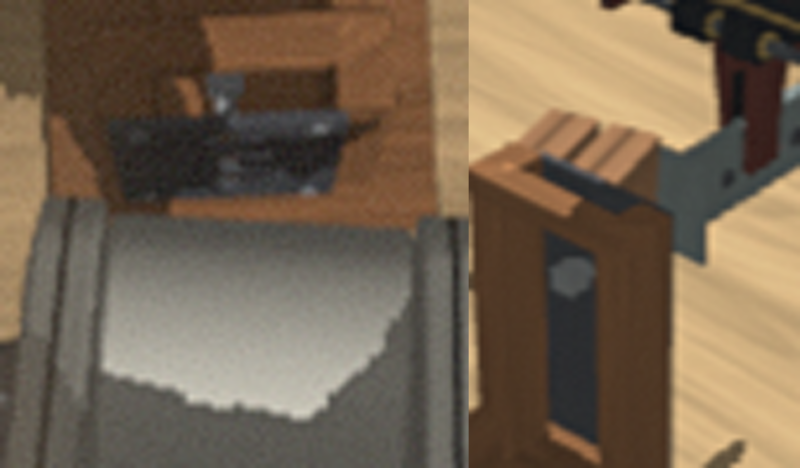

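The strip's top edge spans about (110,115) to (348,118) in the left half, and the catch is at (226,82). That puts the slot about 1.5 mm to +y of the bracket's line, so I shift and go in, feeling for contact.

{"op": "apply_moves", "data": {"increments": [[4,10,-1.4,1.5,0],[4,20,-1.4,1.5,0],[4,28,-1.4,1.5,0],[4,32,-1.4,1.5,0],[4,32,-1.4,1.5,0],[4,32,-1.4,1.5,0]]}}

```text
time_s: 7.75
position: [0.5671, -0.0051, 0.1521]
orientation: [[0.998, 0.065, -0.0], [0.065, -0.998, 0.0], [-0.0, -0.0, -1.0]]
ft_force: [-0.6, -0.3, -1.7]
gripper_width: 0.0077
gripper_force: 45.0
```

{"op": "apply_moves", "data": {"increments": [[4,1,0,0,0],[4,2,0,0,0],[4,3,0,0,0],[4,4,0,0,0],[4,4,0,0,0]]}}

```text
time_s: 8.38
position: [0.5715, -0.0049, 0.1522]
orientation: [[0.998, 0.065, 0.0], [0.065, -0.998, -0.0], [0.0, 0.0, -1.0]]
ft_force: [-0.7, 0.4, -3.0]
gripper_width: 0.008
gripper_force: 45.0
```

{"op": "apply_moves", "data": {"increments": [[4,1,0,0,0],[4,2,0,0,0],[4,3,0,0,0],[4,3,0,0,0]]}}

```text
time_s: 8.88
position: [0.5745, -0.0047, 0.1522]
orientation: [[0.998, 0.065, 0.0], [0.065, -0.998, 0.0], [0.0, -0.0, -1.0]]
ft_force: [-0.4, -0.6, -3.0]
gripper_width: 0.0077
gripper_force: 45.0
```

{"op": "apply_moves", "data": {"increments": [[4,1,0.6,0,0],[4,2,0.6,0,0],[4,3,0.6,0,0],[4,3,0.6,0,0]]}}

```text
time_s: 9.38
position: [0.5776, -0.0051, 0.1522]
orientation: [[0.998, 0.065, 0.0], [0.065, -0.998, -0.0], [0.0, 0.0, -1.0]]
ft_force: [0.3, -0.5, -1.8]
gripper_width: 0.008
gripper_force: 45.0
```

{"op": "apply_moves", "data": {"increments": [[4,1,0,0,0],[4,2,0,0,0],[4,3,0,0,0],[4,3,0,0,0]]}}

```text
time_s: 9.88
position: [0.5805, -0.0049, 0.1522]
orientation: [[0.998, 0.065, 0.0], [0.065, -0.998, 0.0], [0.0, -0.0, -1.0]]
ft_force: [-0.3, -0.4, -3.2]
gripper_width: 0.0078
gripper_force: 45.0
```

{"op": "apply_moves", "data": {"increments": [[4,1,0,0,0],[4,2,0,0,0],[4,2,0,0,0]]}}

```text
time_s: 10.25
position: [0.5826, -0.0048, 0.1522]
orientation: [[0.998, 0.065, 0.0], [0.065, -0.998, -0.0], [0.0, 0.0, -1.0]]
ft_force: [0.5, 0.3, -2.7]
gripper_width: 0.0073
gripper_force: 45.0
```

{"op": "apply_moves", "data": {"increments": [[4,1,0,0,0],[4,2,0,0,0],[4,3,0,0,0],[4,3,0,0,0]]}}

```text
time_s: 10.75
position: [0.5855, -0.0045, 0.1522]
orientation: [[0.998, 0.065, 0.0], [0.065, -0.998, -0.0], [0.0, 0.0, -1.0]]
ft_force: [-0.6, -0.4, -2.7]
gripper_width: 0.0079
gripper_force: 45.0
```

{"op": "apply_moves", "data": {"increments": [[4,1,0,0,0],[4,2,0,0,0],[4,3,0,0,0],[4,3,0,0,0]]}}

```text
time_s: 11.25
position: [0.5886, -0.0044, 0.1522]
orientation: [[0.998, 0.065, 0.0], [0.065, -0.998, -0.0], [0.0, 0.0, -1.0]]
ft_force: [-0.0, -0.1, -2.6]
gripper_width: 0.0077
gripper_force: 45.0
```

{"op": "apply_moves", "data": {"increments": [[4,1,0,0,0],[4,2,0,0,0],[4,2,0,0,0]]}}

```text
time_s: 11.62
position: [0.5905, -0.0042, 0.1522]
orientation: [[0.998, 0.065, 0.0], [0.065, -0.998, -0.0], [0.0, 0.0, -1.0]]
ft_force: [-0.9, -0.1, -3.3]
gripper_width: 0.0075
gripper_force: 45.0
```

{"op": "apply_moves", "data": {"increments": [[4,1,0,0,0],[4,2,0,0,0],[4,2,0,0,0]]}}

```text
time_s: 12.0
position: [0.5925, -0.0041, 0.1522]
orientation: [[0.998, 0.065, 0.0], [0.065, -0.998, -0.0], [0.0, 0.0, -1.0]]
ft_force: [-0.3, 0.3, -3.1]
gripper_width: 0.0074
gripper_force: 45.0
```

{"op": "apply_moves", "data": {"increments": [[4,0.7,0,0,0],[4,1.5,0,0,0],[4,1.5,0,0,0]]}}

```text
time_s: 12.38
position: [0.594, -0.004, 0.1522]
orientation: [[0.998, 0.065, 0.0], [0.065, -0.998, 0.0], [0.0, -0.0, -1.0]]
ft_force: [-0.2, -0.1, -3.3]
gripper_width: 0.0076
gripper_force: 45.0
```

{"op": "apply_moves", "data": {"increments": [[4,0.7,0,0,0],[4,1.5,0,0,0],[4,1.5,0,0,0]]}}

```text
time_s: 12.75
position: [0.5943, -0.0039, 0.1518]
orientation: [[0.998, 0.064, -0.003], [0.064, -0.998, -0.0], [-0.002, -0.0, -1.0]]
ft_force: [-5.4, 0.8, -1.5]
gripper_width: 0.0077
gripper_force: 45.0
```

{"op": "apply_moves", "data": {"increments": [[4,0.7,0,0,0],[4,1.5,0,0,0],[4,1.5,0,0,0]]}}

```text
time_s: 13.12
position: [0.5943, -0.0039, 0.1513]
orientation: [[0.998, 0.064, -0.006], [0.064, -0.998, -0.0], [-0.006, -0.0, -1.0]]
ft_force: [-9.4, -1.1, -0.3]
gripper_width: 0.0077
gripper_force: 45.0
```

```bash
python3 - <<'E'
from h import *
c=read_camera("scene"); im=c["color"]; u,v=proj(c,[.65,-.0,.15]).astype(int)
c2=read_camera("top")
b=cv2.resize(im[v-50:v+50,u-40:u+40],(480,600),interpolation=cv2.INTER_CUBIC)
a=cv2.resize(c2["color"][125:185,250:290],(300,450),interpolation=cv2.INTER_CUBIC); a=cv2.copyMakeBorder(a,0,150,0,0,cv2.BORDER_CONSTANT)
cv2.imwrite("pics/in.png",np.hstack([b,a])); print(sense()["ft_force"])
E
```

```text
[-9.25781443 -1.4122624  -0.7098513 ]
```

View pics/in.png

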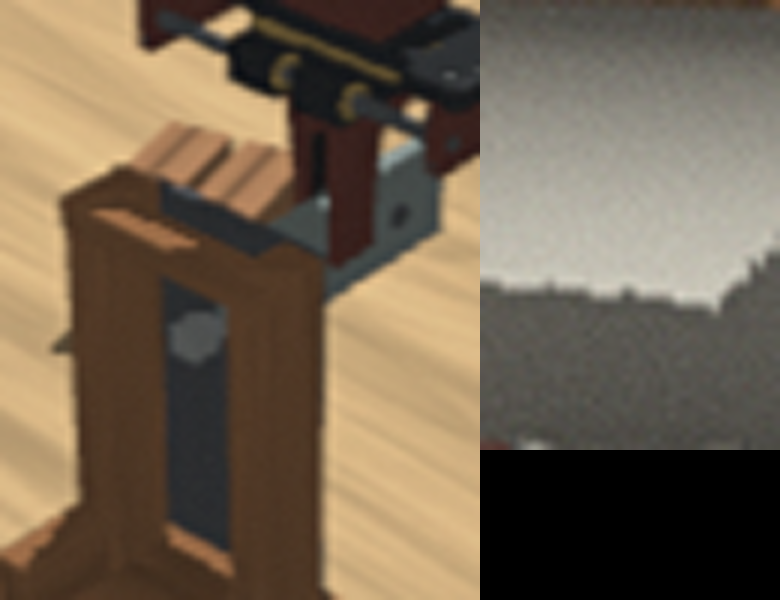

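Contact force appeared at x = 0.5943, which matches the flange meeting the strip. The crop shows the flange tight behind the strip's right edge at about (290,235). I ease the forward push and lower the bracket.

{"op": "apply_moves", "data": {"increments": [[4,-2,0,0,0],[4,-2,0,0,0],[4,-2,0,2,0],[4,-2,0,4,0],[4,-2,0,6,0],[4,-2,0,6,0]]}}

```text
time_s: 13.98
position: [0.5943, -0.004, 0.1458]
orientation: [[0.998, 0.065, -0.001], [0.065, -0.998, -0.0], [-0.001, -0.0, -1.0]]
ft_force: [-4.6, -0.3, -3.0]
gripper_width: 0.0079
gripper_force: 45.0
```

{"op": "apply_moves", "data": {"increments": [[4,0,0,1,0],[4,0,0,2,0],[4,0,0,3,0],[4,0,0,3,0]]}}

```text
time_s: 14.48
position: [0.5943, -0.004, 0.1431]
orientation: [[0.998, 0.065, -0.001], [0.065, -0.998, -0.0], [-0.001, -0.0, -1.0]]
ft_force: [-5.5, 0.1, -2.2]
gripper_width: 0.0076
gripper_force: 45.0
```

{"op": "apply_moves", "data": {"increments": [[4,0,0,1,0],[4,0,0,2,0],[4,0,0,2,0]]}}

```text
time_s: 14.85
position: [0.5943, -0.004, 0.1415]
orientation: [[0.998, 0.065, -0.001], [0.065, -0.998, -0.0], [-0.001, 0.0, -1.0]]
ft_force: [-8.3, -0.6, 1.7]
gripper_width: 0.0079
gripper_force: 45.0
```

{"op": "apply_moves", "data": {"increments": [[4,-0.8,0,0.7,0],[4,-0.8,0,1.5,0],[4,-0.8,0,1.5,0]]}}

```text
time_s: 15.22
position: [0.5939, -0.004, 0.1404]
orientation: [[0.998, 0.065, -0.0], [0.065, -0.998, -0.0], [-0.0, 0.0, -1.0]]
ft_force: [-8.8, -0.5, 3.9]
gripper_width: 0.0077
gripper_force: 45.0
```

{"op": "apply_moves", "data": {"increments": [[4,0,0,0.7,0],[4,0,0,1.5,0],[4,0,0,1.5,0]]}}

```text
time_s: 15.6
position: [0.5939, -0.0041, 0.1389]
orientation: [[0.998, 0.065, -0.0], [0.065, -0.998, -0.0], [-0.0, 0.0, -1.0]]
ft_force: [-8.7, -0.4, 4.2]
gripper_width: 0.0078
gripper_force: 45.0
```

{"op": "apply_moves", "data": {"increments": [[4,0,0,0.7,0],[4,0,0,1.5,0],[4,0,0,1.5,0]]}}

```text
time_s: 15.98
position: [0.5938, -0.004, 0.1375]
orientation: [[0.998, 0.065, -0.0], [0.065, -0.998, -0.0], [-0.0, 0.0, -1.0]]
ft_force: [-9.5, -0.3, 5.1]
gripper_width: 0.0078
gripper_force: 45.0
```

{"op": "apply_moves", "data": {"increments": [[4,0,0,0.7,0],[4,0,0,1.5,0],[4,0,0,1.5,0]]}}

```text
time_s: 16.35
position: [0.5937, -0.0041, 0.1359]
orientation: [[0.998, 0.065, -0.001], [0.065, -0.998, -0.0], [-0.001, 0.0, -1.0]]
ft_force: [-7.2, -0.6, -2.2]
gripper_width: 0.0078
gripper_force: 45.0
```

{"op": "apply_moves", "data": {"increments": [[4,0,0,0.7,0],[4,0,0,1.5,0],[4,0,0,1.5,0]]}}

```text
time_s: 16.73
position: [0.594, -0.004, 0.1333]
orientation: [[0.998, 0.065, -0.0], [0.065, -0.998, -0.0], [-0.0, -0.0, -1.0]]
ft_force: [-2.4, -0.7, -6.9]
gripper_width: 0.0077
gripper_force: 45.0
```

{"op": "apply_moves", "data": {"increments": [[4,0,0,0.7,0],[4,0,0,1.5,0],[4,0,0,1.5,0]]}}

```text
time_s: 17.1
position: [0.5943, -0.004, 0.1323]
orientation: [[0.998, 0.065, 0.0], [0.065, -0.998, 0.0], [0.0, 0.0, -1.0]]
ft_force: [-2.5, -0.1, -3.6]
gripper_width: 0.0078
gripper_force: 45.0
```

{"op": "apply_moves", "data": {"increments": [[4,0,0,0.7,0],[4,0,0,1.5,0],[4,0,0,1.5,0]]}}

```text
time_s: 17.48
position: [0.5944, -0.004, 0.131]
orientation: [[0.998, 0.064, 0.001], [0.064, -0.998, 0.0], [0.001, 0.0, -1.0]]
ft_force: [-4.9, -1.3, 0.1]
gripper_width: 0.008
gripper_force: 45.0
```

{"op": "apply_moves", "data": {"increments": [[4,0,0,0.7,0],[4,0,0,1.5,0],[4,0,0,1.5,0]]}}

```text
time_s: 17.85
position: [0.5944, -0.004, 0.1304]
orientation: [[0.998, 0.064, 0.001], [0.064, -0.998, -0.0], [0.001, 0.0, -1.0]]
ft_force: [-7.8, -1.3, 7.8]
gripper_width: 0.0079
gripper_force: 45.0
```

Force now rises at z = 0.1304, which puts the origin at about 95 mm: locked against the stop. I ease off, release and rise.

{"op": "apply_moves", "data": {"increments": [[4,-0.8,0,-1.2,0],[4,-0.8,0,-1.2,0],[12,-0.8,0,-1.2,0],[20,-0.8,0,-1.2,0],[40,-0.8,0,-1.2,0],[40,-0.8,0,-1.2,0],[40,-0.8,0,-1.2,0]]}}

```text
time_s: 18.73
position: [0.5934, -0.004, 0.1304]
orientation: [[0.998, 0.065, 0.0], [0.065, -0.998, -0.0], [0.0, 0.0, -1.0]]
ft_force: [-0.9, -0.1, 1.0]
gripper_width: 0.0395
gripper_force: 0.0
```

{"op": "apply_moves", "data": {"increments": [[40,0,0,-15,0],[40,0,0,-40,0],[40,0,0,-70,0],[40,-40,0,-100,0],[40,-90,0,-110,0],[40,-140,0,-110,0],[40,-170,0,-110,0],[40,-170,0,-110,0],[40,-170,0,-110,0]]}}

```text
time_s: 19.85
position: [0.4252, -0.0151, 0.2414]
orientation: [[0.998, 0.064, 0.003], [0.064, -0.998, -0.0], [0.003, 0.0, -1.0]]
ft_force: [-0.3, 1.1, -1.3]
gripper_width: 0.0404
gripper_force: 0.0
```

```bash
python3 - <<'E'
from h import *
c2=read_camera("top");c=read_camera("scene"); im=c["color"]; u,v=proj(c,[.63,-.0,.13]).astype(int)
b=cv2.resize(im[v-50:v+50,u-40:u+50],(450,500),interpolation=cv2.INTER_CUBIC)
a=cv2.resize(c2["color"][120:220,235:305],(350,500),interpolation=cv2.INTER_CUBIC)
cv2.imwrite("pics/end.png",np.hstack([b,a]))
# arm top edge in scene: predicted stop-top point and flange top if locked
u=np.array([.9979,.0645]); O=np.array([.6505,-.0008])
for n,x,z in[("freeend top",-.125,.064+.010),("arm bottom free",-.125,.014),("hook",.006,.058)]:
    P=np.r_[O+u*x,z+.095]; print(n,(proj(c,P)).round(1),((proj(c,P)-proj(c,[.63,0,.13]).astype(int)+[40,50])*5).round(), ((proj(c2,P)-[235,120])*5+[450,0]).round())
s=sense();print(s["ft_force"],s["time_s"])
E
```

```text
freeend top [280.3 185.4] [331. 107.] [634. 472.]
arm bottom free [279.7 204.8] [328. 204.] [633. 479.]
hook [246.5 211.4] [162. 237.] [617. 150.]
[0.10550725 0.53581223 0.15457859] 19.95
```

View pics/end.png

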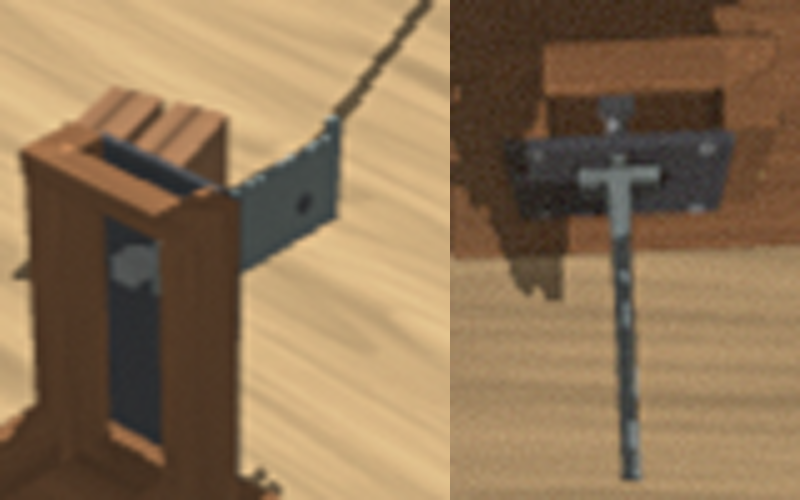

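The bracket hangs square: arm end at about (335,118) to (335,215) in the left half, against roughly (331,107) predicted for the locked pose. In the right half the flange at (620,178) lies flat on the strip. The robot is clear.

```bash
python3 -c "from cell import finish_job; print(finish_job())"
```

```text
the job is handed in; nothing more can be done
None
```

I handed the job in after about 20 s of robot time: the grey bracket is hooked in the top slot, pressed past the catch to its hard stop (origin about 95 mm up, judged from arm position and camera) and let go. Wrist force stayed under about 12 N at every reading, and the tin, mallet and offcut were not touched.

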